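# Drift the torch carriage into line

## Robot

A 7-joint arm with a two-finger parallel gripper is mounted at the origin on the work surface. World frame = base frame: x ahead of the robot, y to its left, z up, the work surface at z = 0. Lengths are in m, angles in rad, forces in N, time in s.
With the tool pointing down it reaches from about 0.425 to 0.95 m from the base axis. Payload 4.7 kg.
Tool frame: the origin (TCP) lies midway between the tips of the shut fingers; the grasp point (between the pads) lies 19 mm behind it; y points along the fingers, z is the direction in which the jaws open and shut, and the axes are right-handed (so a half turn about y gives the same grasp; the last joint's range is limited). The gripper opens to 85 mm and grips with 20 to 120 N. Pads are 22 mm wide; open, the fingers measure 114 mm over their backs; the gripper's body (76 mm by 85 mm) begins 54 mm behind the grasp point. The pads swing forward as they close: fully open they stand 13 mm farther back than shut.
Start: joints at [-1.344, 0.469, -0.049, 1.532, 0.024, 1.141, -0.082], TCP at [0.171, 0.653, 0.231] pointing down, gripper open.
Joint ranges: [-2.59, 2.59], [-0.33, 1.99], [-1.39, 1.29], [0.1, 2.45], [-1.04, 4.18], [0.21, 1.99], [-2.66, 2.66]. Speed limits (rad/s): [2.57, 2.57, 3.14, 3.14, 3.14, 3.14, 3.14].

## Interface

Orientations are given as a unit quaternion [w, x, y, z].
In Python, from station import readout, eyes, job gives the robot as it stands.
- The arm moves only by the tool carry_out, never from a script. Its argument "plan" is a list of rows, each an object with "travel": the shift along the world's x, y, z in mm, a list of three; "rotation": the turn, a rotation vector about the world's x, y, z in rad, a list of three; "claw": the finger opening in mm, from 0 to 85.4. In form: [{"travel": [dx, dy, dz], "rotation": [wx, wy, wz], "claw": claw}, ...]. A call has 1 to 12 rows; each row is the pose to reach, as a shift and turn from the pose commanded when the call began; what a row does not reach only later rows make up. A row lasts 1/8 s, in which the tool goes at most 62.5 mm and 10.7 degrees, less where a joint would pass 70% of its speed; a pose out of reach is approached as far as the arm can. A call with a gripper value outside its range is refused whole. The fingers move at their own pace and stop on an object; the grip force is fixed at half the most. Time passes only in rows, so rows that repeat a pose let the fingers close. It gives the time, the measured TCP pose, the force and the opening at its end, in the units of the state.
- readout.read_state(): the state, without advancing time (a new reading comes with each control period).
- eyes.snapshot(name): name is "side" or "top"; returns the picture (420x560x3 uint8, blue, green, red); there is no depth.
- eyes.get_calibration(name): a dict with "mtx" (3x3 intrinsics, pixels), "rvec" (rotation vector, rad) and "tvec" (3), from world to camera coordinates, as OpenCV has them. Camera axes: x right, y down, z forward; pixel columns grow to the right and rows downward; lengths in m; the calibration is good to about 2 mm. A picture is of the moment at which its call begins. get_calibration takes no time and is no camera call.
- job.sign_off(): hands the job in, once; it reports no verdict.
Trained networks look in the newest picture that a camera, given by its name, has taken for a name from the list of things; names that differ only in an ending like _2 or _b are one class to them, and where a whole thing is asked for, a point or a joint stands for the part that bears it (a point fixed in the world has none). Each returns a list of dicts, best first, with "conf" (0 to 1); they miss things now and then, are a little off and sometimes report something else, mostly with a low value. They report only what shows in the picture. A call takes as long as a camera call.
- eyes.boxes_of(camera, query): "rect" ([left, top, width, height] in pixels, round what is visible of it).
The state is a dict: "clock": time; "joints": joint angles; "joint_vel": joint speeds; "joint_torque": joint torques, N m; "ee_pos": TCP position; "tcp_rot": TCP orientation; "force": force on the tool from outside, world axes, zero at the start; "moment": the same for the moment, N m; "grip_width": opening from 0.0 (shut) to 1.0 (fully open).
Only numpy, scipy, OpenCV 4.12 (cv2) and the standard library are available. Lean on these libraries where they do the work, as an engineer would, in place of code of your own. Each camera call takes 0.05 s, during which the arm holds its last target. There are 200 camera calls.

## Task

The bench torch's sliding carriage has slipped a little, so its hole no longer lines up with the hole in the bed beneath it. Take the tapered drift out of the tool rack and push it straight down through both holes, so that its taper draws the carriage into line (do not line it up by hand first), until its flange sits on the carriage. Leave the drift standing there, fully home.

Things in the scene. Friction and masses are not known exactly. Their poses are not given: they have to be found in the camera images.
- drift: Tapered drift, 0.35 kg, hung upright in a wooden 3-hole rack (top 95 mm high, holes 80 mm apart, any hole). Plain straight round wooden handle, 26 mm wide, flat top, from z = 8 to 78 mm; steel flange 46 mm wide, 8 mm thick. Origin: on the axis at the flange's underside, which rests on the rack; z up. At the start y runs along the row of pins, so close the fingers along x.
- drift_tip (a point): Centre of the drift's flat 6 mm wide lower end, on its axis 72 mm below its origin. The shank widens from here over 55 mm to 31 mm, then runs straight 17 mm up to the flange. The other two pins in the rack are not wanted: one has a mushroom handle (cap 44 mm wide) and a straight blunt shank, one a knobbed handle (34 mm wide) and a thin 12 mm straight shank.
- bed_hole (a point): The point to aim at: centre of the round 35 mm hole in the fixed steel bed plate of the torch mount, at the plate's top face, 88 mm above the table. The plate is 8 mm thick, open beneath, 100 mm wide (x) and 280 mm long (y from -90 to +190 mm of this point), lying under the carriage. y is the sliding direction, z up.
- carriage_hole (a point): Centre of the round 35 mm hole in the aluminium carriage plate, at its top face, 96 mm above the table; axes as bed_hole. The plate (8 mm thick, 76 mm wide, y from -55 to +165 mm) slides along y only, stiffly (about 9 N), staying where left; it starts 8 to 10 mm off towards +y. The magenta torch on it begins 90 mm from here at the +y side and is 176 mm high above the table.

How it is judged:
On the way:
1. the drift's tip is inside the carriage's hole while the carriage is still out of line (height (world z) of drift_tip below 0.093 m and horizontal distance between drift_tip and carriage_hole below 0.017 m and horizontal distance between bed_hole and carriage_hole above 0.0055 m), for 0.02 s.
At the end, for the whole second after the job is handed in: The carriage's hole is within 5 mm of the bed's hole, and the drift stands in both: its axis within 7 mm of the bed's hole, its flange within 6 mm of the carriage's top face, upright within 10 degrees, at rest and released (horizontal distance between bed_hole and carriage_hole below 0.005 m and horizontal distance between drift and bed_hole below 0.007 m and z of drift in the frame of carriage_hole between -0.006 and 0.006 m and angle between drift's own z axis and vertical below 0.17 rad and linear speed of drift below 0.02 m/s); the robot touches nothing.
It also fails if it takes over 48 s, if anything falls off the work surface, if the arm or the gripper's body presses on something with over 40 N, if the wrist force passes 120 N, or if a joint passes its speed limit or range.

## Working session

There is one attempt and no reset: what is moved stays moved. The work goes in short steps, Python scripts to look and compute and a tool call to move; the robot and the scene stay as the last step left them, time stands still between calls to the robot, and variables do not carry over. Pictures are saved under pics/ and viewed, about 8 in all and at most 12, crops included, and the job is handed in when it is done.

Besides the shell and the picture viewer there is one more tool, called by a JSON object that holds its "api" and its "payload", one argument or row to a line. carry_out: Moves the arm, as the interface text tells. Its arguments: {"type":"object","properties":{"plan":{"type":"array"}},"required":["plan"]}

```bash
mkdir -p pics; cat > h.py <<'E'
import numpy as np, cv2
from station import readout, eyes, job
def cal(n):
    c=eyes.get_calibration(n); R=cv2.Rodrigues(np.array(c["rvec"],float))[0]
    return np.array(c["mtx"],float),R,np.array(c["tvec"],float).reshape(3)
def onz(n,uv,z):
    K,R,t=cal(n); d=R.T@np.linalg.inv(K)@np.array([*uv,1.]); o=-R.T@t
    return o+d*(z-o[2])/d[2]
def tri(a,uva,b,uvb):
    P=[np.c_[R,t] if 0 else K@np.c_[R,t] for K,R,t in (cal(a),cal(b))]
    X=cv2.triangulatePoints(P[0],P[1],np.array(uva,float).reshape(2,1),np.array(uvb,float).reshape(2,1)); return (X[:3]/X[3]).ravel()
def proj(n,X):
    K,R,t=cal(n); p=K@(R@np.array(X,float)+t); return p[:2]/p[2]
E
python3 - <<'E'
from h import *
for n in ("side","top"):
    cv2.imwrite(f"pics/{n}0.png",eyes.snapshot(n))
    K,R,t=cal(n); print(n,-R.T@t,K[0,0],R[2])
    for q in ("drift","drift_tip","carriage_hole","bed_hole"):
        try: print(q,[(r["rect"],round(r["conf"],2)) for r in eyes.boxes_of(n,q)][:4])
        except Exception as e: print(q,e)
s=readout.read_state();print(s)
E
```

```text
side [ 0.09830608 -0.67758137  0.82024232] 527.121614637862 [ 0.40298965  0.60610091 -0.68574123]
drift [([203.8, 96.0, 16.6, 35.5], 0.96)]
drift_tip [([202.1, 96.8, 21.3, 33.8], 0.91)]
carriage_hole [([273.1, 193.8, 98.6, 117.7], 0.59)]
bed_hole [([263.3, 189.2, 129.3, 168.6], 0.87)]
top [ 0.40513941 -0.04540176  1.03242733] 461.4807152866802 [ 0.119962    0.01057438 -0.99272217]
drift [([294.4, 175.9, 135.8, 60.1], 0.57), ([104.4, 174.0, 32.5, 23.3], 0.55)]
drift_tip [([103.2, 171.3, 30.6, 25.7], 0.75)]
carriage_hole [([299.0, 178.4, 112.2, 53.2], 0.59)]
bed_hole [([293.2, 172.8, 137.8, 64.6], 0.83)]
{'clock': 0.5, 'joints': array([-1.34386463,  0.46861391, -0.04860774,  1.53252302,  0.0240671 ,
        1.14101455, -0.08231974]), 'joint_vel': array([ 0.00091235, -0.00088366,  0.00155323, -0.00090736, -0.00050913,
        0.00038757, -0.00044539]), 'joint_torque': array([-6.35520973e-04, -5.09682119e+01, -4.69664298e-02, -2.37779939e+01,
        1.07518217e-02,  1.60617423e-03,  1.14593237e-05]), 'ee_pos': array([0.17075215, 0.65304608, 0.23131571]), 'tcp_rot': array([ 0.7013398 , -0.70131807,  0.0902331 , -0.09018557]), 'force': array([-0.15132014,  0.28542065, -0.07603455]), 'moment': array([-0.00969932,  0.02410441,  0.0083445 ]), 'grip_width': 1.0000432002316257}
```

View pics/side0.png

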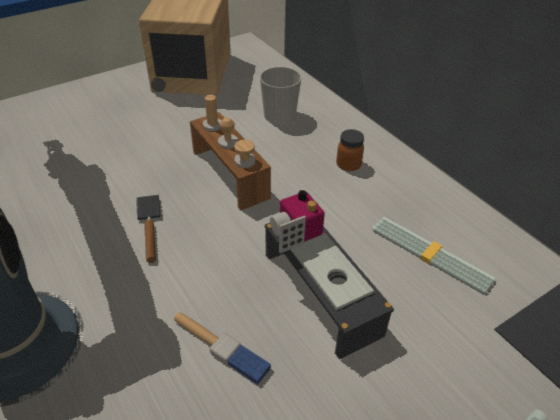

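View pics/top0.png

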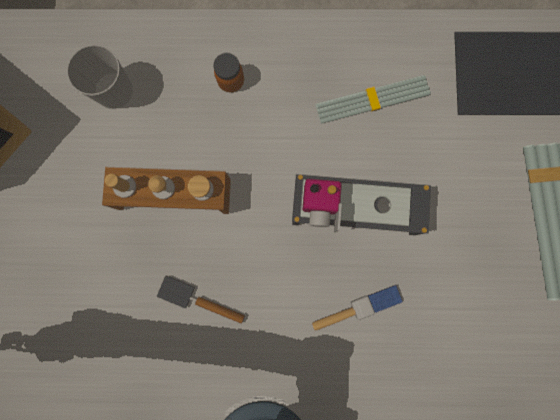

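Side: plain drift at (211,108), furthest pin; hole at about (338,276). Top: drift leftmost at (112,182), hole at (382,205). I'll enlarge those parts.

```bash
python3 - <<'E'
from h import *
a=cv2.imread("pics/top0.png");b=cv2.imread("pics/side0.png")
c=lambda im,x,y,w=80,h=60:cv2.resize(im[y:y+h,x:x+w],(400,300),interpolation=cv2.INTER_CUBIC)
cv2.imwrite("pics/c1.png",np.vstack([np.hstack([c(a,90,155),c(a,342,175)]),np.hstack([c(b,180,85),c(b,298,246)])]))
E
```

```text
(no output)
```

View pics/c1.png

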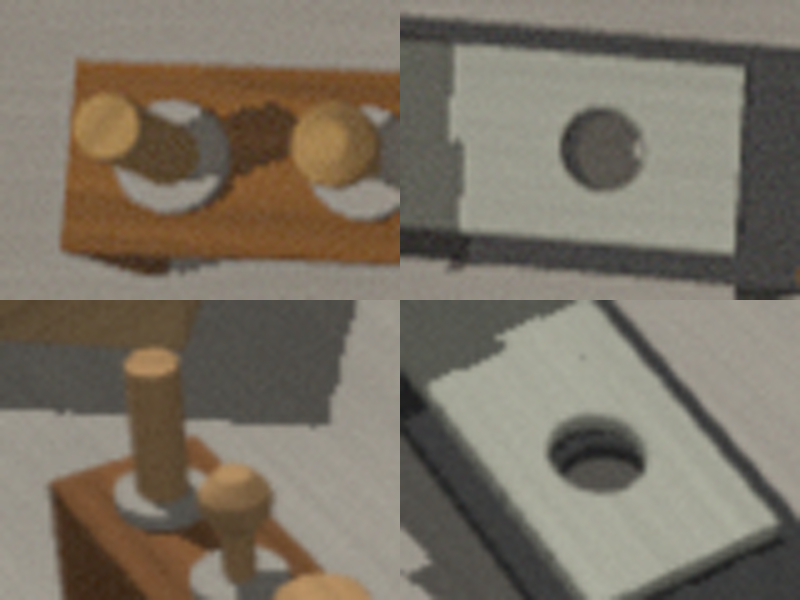

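```bash
python3 - <<'E'
from h import *
from scipy.spatial.transform import Rotation as Ro
f=lambda x,y,ox,oy:np.array([(x+.5)/5-.5+ox,(y+.5)/5-.5+oy])
T=f(107,126,90,155);S=f(152,62,180,85)
print("handle top",tri("top",T,"side",S))
Tf=f(172,157,90,155);Sf=f(160,195,180,85)
print("flange",tri("top",Tf,"side",Sf),onz("top",Tf,.103),onz("side",Sf,.103))
print("top@.173",onz("top",T,.173),onz("side",S,.173))
Th=f(202,149,342,175);Sh=f(197,153,298,246)
print("hole",tri("top",Th,"side",Sh),onz("top",Th,.096),onz("side",Sh,.096))
# carriage plate end corners & edges (top crop), z .096
for n,p in (("c-y,+x",(344,68)),("c-y,-x",(336,254)),("c+y,+x",(54,44)),("c+y,-x",(62,232))): print(n,onz("top",f(*p,342,175),.096))
# rack front-left corners at z .095
print("rack",onz("top",f(78,60,90,155),.095),onz("top",f(62,250,90,155),.095))
# bed corners from full top image
for p in ((296,174),(437,184),(294,225),(431,234)): print("bed",p,onz("top",p,.088))
s=readout.read_state();print(Ro.from_quat(np.roll(s["tcp_rot"],-1)).as_matrix().round(3))
E
```

```text
handle top [0.55478204 0.28261679 0.17447532]
flange [0.55407268 0.28346424 0.10142774] [0.55476573 0.28249335 0.103     ] [0.55235532 0.28168974 0.103     ]
top@.173 [0.55527006 0.28307997 0.173     ] [0.55564831 0.28488911 0.173     ]
hole [ 0.52012671 -0.24463565  0.09645882] [ 0.52045907 -0.24489138  0.096     ] [ 0.52015933 -0.24427914  0.096     ]
c-y,+x [ 0.55417805 -0.30358188  0.096     ]
c-y,-x [ 0.47784409 -0.29824389  0.096     ]
c+y,+x [ 0.56356688 -0.18515008  0.096     ]
c+y,-x [ 0.48617265 -0.18742594  0.096     ]
rack [0.59660281 0.3263701  0.095     ] [0.51716366 0.32884678 0.095     ]
bed (296, 174) [ 0.58414606 -0.06959623  0.088     ]
bed (437, 184) [ 0.56449815 -0.36082684  0.088     ]
bed (294, 225) [ 0.47795182 -0.06572046  0.088     ]
bed (431, 234) [ 0.46114753 -0.34507587  0.088     ]
[[ 0.967 -0.     0.253]
 [-0.253  0.     0.967]
 [-0.    -1.     0.   ]]
```

Drift axis is at (0.555, 0.283). Carriage hole is at (0.520, -0.2447) with yaw about 4°, so the bed hole (9 mm back along -y) is at about (0.5196, -0.2536). I'll move above the drift first.

{"api": "carry_out", "payload": {
  "plan": [
    {"travel": [0, 0, 60], "rotation": [0, 0, 0], "claw": 85},
    {"travel": [0, 0, 60], "rotation": [0, 0, 0], "claw": 85},
    {"travel": [384, -370, 60], "rotation": [0, 0, -1.314], "claw": 85},
    {"travel": [384, -370, 60], "rotation": [0, 0, -1.314], "claw": 85},
    {"travel": [384, -370, 60], "rotation": [0, 0, -1.314], "claw": 85},
    {"travel": [384, -370, 60], "rotation": [0, 0, -1.314], "claw": 85},
    {"travel": [384, -370, 60], "rotation": [0, 0, -1.314], "claw": 85},
    {"travel": [384, -370, 60], "rotation": [0, 0, -1.314], "claw": 85},
    {"travel": [384, -370, 60], "rotation": [0, 0, -1.314], "claw": 85},
    {"travel": [384, -370, 60], "rotation": [0, 0, -1.314], "claw": 85},
    {"travel": [384, -370, 60], "rotation": [0, 0, -1.314], "claw": 85},
    {"travel": [384, -370, 60], "rotation": [0, 0, -1.314], "claw": 85}
  ]
}}

```text
clock: 2.0
ee_pos: [0.5568, 0.2795, 0.2911]
tcp_rot: [-0.498, 0.499, -0.501, 0.502]
force: [-0.6, -0.1, 0.9]
grip_width: 0.998
```

{"api": "carry_out", "payload": {
  "plan": [
    {"travel": [0, 0, 0], "rotation": [0, 0, 0], "claw": 85},
    {"travel": [0, 0, 0], "rotation": [0, 0, 0], "claw": 85},
    {"travel": [0, 0, -50], "rotation": [0, 0, 0], "claw": 85},
    {"travel": [0, 0, -70], "rotation": [0, 0, 0], "claw": 85},
    {"travel": [0, 0, -70], "rotation": [0, 0, 0], "claw": 85}
  ]
}}

```text
clock: 2.62
ee_pos: [0.5529, 0.2839, 0.2197]
tcp_rot: [-0.5, 0.502, -0.5, 0.499]
force: [0.1, 0.6, 0.0]
grip_width: 0.993
```

```bash
python3 - <<'E'
from h import *
a=eyes.snapshot("top");b=eyes.snapshot("side");s=readout.read_state();print(s["clock"],s["ee_pos"],s["tcp_rot"])
c=lambda im,x,y,w=160,h=120:cv2.resize(im[y:y+h,x:x+w],(400,300),interpolation=cv2.INTER_CUBIC)
cv2.imwrite("pics/c2.png",np.hstack([c(a,50,120),c(b,130,50)]))
E
```

```text
2.725 [0.55484614 0.28409991 0.22226854] [ 0.50113586 -0.50004824  0.49933515 -0.49947874]
```

View pics/c2.png

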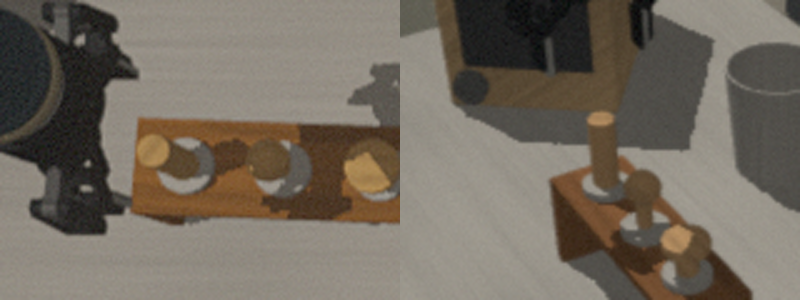

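The fingers (top: around crop (85,120); side: crop (545,60) and (645,30)) appear left of and above the handle. I'll compare that with the projected TCP.

```bash
python3 - <<'E'
from h import *
for X in ([.555,.284,.173],[.555,.284,.235],[.512,.284,.235],[.598,.284,.235],[.555,.284,.30]):
    p=proj("top",X);q=proj("side",X);print(X,p.round(1),((p-[50,120])*2.5).round(),q.round(1),((q-[130,50])*2.5).round()+[400,0])
for i in range(6):
    eyes.snapshot("top"); print(readout.read_state()["ee_pos"])
E
```

```text
[0.555, 0.284, 0.173] [110.5 179.9] [151. 150.] [209.9  97.3] [600. 118.]
[0.555, 0.284, 0.235] [ 97.4 173.8] [118. 135.] [207.8  72.9] [595.  57.]
[0.512, 0.284, 0.235] [ 96.1 198. ] [115. 195.] [190.3  78.1] [551.  70.]
[0.598, 0.284, 0.235] [ 98.7 149.9] [122.  75.] [224.8  67.8] [637.  44.]
[0.555, 0.284, 0.3] [ 81.3 166.3] [ 78. 116.] [205.5  45.3] [589. -12.]
[0.55521809 0.28400096 0.22275973]
[0.55537485 0.28384986 0.2229303 ]
[0.55533136 0.28366703 0.22284647]
[0.55530609 0.28350487 0.22268046]
[0.55518614 0.28338972 0.22243607]
[0.55508885 0.28327699 0.22218527]
```

The fingertips match the projected TCP, straddling the handle. I'll descend and grip.

{"api": "carry_out", "payload": {
  "plan": [
    {"travel": [0, 0, -40], "rotation": [0, 0, 0], "claw": 85},
    {"travel": [0, 0, -75], "rotation": [0, 0, 0], "claw": 85},
    {"travel": [0, 0, -99], "rotation": [0, 0, 0], "claw": 85},
    {"travel": [0, 0, -99], "rotation": [0, 0, 0], "claw": 85},
    {"travel": [0, 0, -99], "rotation": [0, 0, 0], "claw": 85},
    {"travel": [0, 0, -99], "rotation": [0, 0, 0], "claw": 10},
    {"travel": [0, 0, -99], "rotation": [0, 0, 0], "claw": 10},
    {"travel": [0, 0, -99], "rotation": [0, 0, 0], "claw": 10},
    {"travel": [0, 0, -99], "rotation": [0, 0, 0], "claw": 10},
    {"travel": [0, 0, -99], "rotation": [0, 0, 0], "claw": 10},
    {"travel": [0, 0, -99], "rotation": [0, 0, 0], "claw": 10}
  ]
}}

```text
clock: 4.4
ee_pos: [0.5549, 0.2832, 0.1229]
tcp_rot: [0.501, -0.5, 0.5, -0.5]
force: [-1.3, -0.0, 5.1]
grip_width: 0.29
```

{"api": "carry_out", "payload": {
  "plan": [
    {"travel": [0, 0, 15], "rotation": [0, 0, 0], "claw": 10},
    {"travel": [0, 0, 40], "rotation": [0, 0, 0], "claw": 10},
    {"travel": [0, 0, 70], "rotation": [0, 0, 0], "claw": 10},
    {"travel": [0, 0, 110], "rotation": [0, 0, 0], "claw": 10},
    {"travel": [0, 0, 150], "rotation": [0, 0, 0], "claw": 10},
    {"travel": [0, 0, 190], "rotation": [0, 0, 0], "claw": 10},
    {"travel": [0, 0, 210], "rotation": [0, 0, 0], "claw": 10},
    {"travel": [0, 0, 210], "rotation": [0, 0, 0], "claw": 10},
    {"travel": [0, 0, 210], "rotation": [0, 0, 0], "claw": 10}
  ]
}}

```text
clock: 5.52
ee_pos: [0.5538, 0.2827, 0.3306]
tcp_rot: [-0.499, 0.501, -0.5, 0.499]
force: [-0.3, 1.0, -4.1]
grip_width: 0.286
```

```bash
python3 - <<'E'
from h import *
b=eyes.snapshot("side");a=eyes.snapshot("top");s=readout.read_state();print(s["clock"],s["ee_pos"],s["tcp_rot"],s["force"],s["grip_width"])
X=s["ee_pos"]; print([proj("side",X+[0,0,d]) for d in (-.023,-.095)],[proj("top",X+[0,0,d]) for d in (-.023,-.095)])
c=lambda im,x,y,w=100,h=75:cv2.resize(im[y:y+h,x:x+w],(400,300),interpolation=cv2.INTER_CUBIC)
cv2.imwrite("pics/c3.png",np.hstack([c(b,155,20),c(a,40,130)]))
E
```

```text
5.625 [0.5539153  0.28276666 0.33044018] [-0.49908734  0.50141811 -0.49999726  0.49949419] [-0.54828137  0.11818244 -3.41264433] 0.28769417663113267
[array([205.0127235 ,  42.40099692]), array([207.6519756 ,  73.06570275])] [array([ 80.01173913, 166.06072719]), array([ 97.94797378, 174.38705763])]
```

View pics/c3.png

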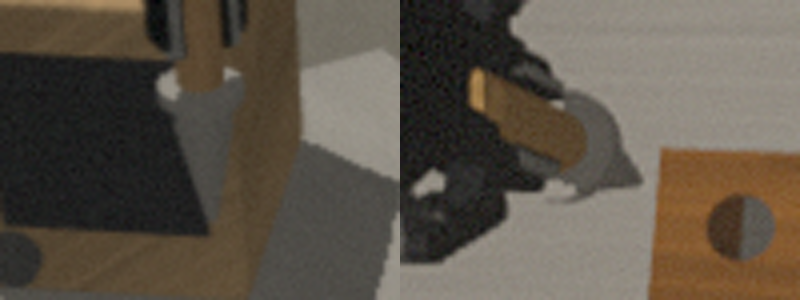

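Drift is held; its tip shows at side (206.7,78) and top (99.3,175.5), slightly lower than assumed. I'll triangulate it.

```bash
python3 - <<'E'
from h import *
print("tip",tri("side",(206.5,77.3),"top",(98.9,175.3)))
print("flange",tri("side",(155+200/4,20+88/4),"top",(40+178/4,130+142/4)))
for d in (-.095,-.1,-.105):print(d,proj("side",np.array([.5539,.2828,.3304+d])),proj("top",np.array([.5539,.2828,.3304+d])))
E
```

```text
tip [0.55316179 0.28642745 0.22356838]
flange [0.55176713 0.27417394 0.31257407]
-0.095 [207.64017586  73.07754666] [ 97.93778069 174.39976826]
-0.1 [207.81521501  75.11083944] [ 99.06689076 174.92381604]
-0.105 [207.9892314   77.13225153] [100.18237246 175.44153856]
```

{"api": "carry_out", "payload": {
  "plan": [
    {"travel": [-2, -30, 0], "rotation": [0, 0, 0], "claw": 10},
    {"travel": [-5, -80, 0], "rotation": [0, 0, 0], "claw": 10},
    {"travel": [-9, -135, 0], "rotation": [0, 0, 0], "claw": 10},
    {"travel": [-13, -190, 0], "rotation": [0, 0, 0], "claw": 10},
    {"travel": [-17, -250, 0], "rotation": [0, 0, 0], "claw": 10},
    {"travel": [-20, -310, 0], "rotation": [0, 0, 0], "claw": 10},
    {"travel": [-24, -370, 0], "rotation": [0, 0, 0], "claw": 10},
    {"travel": [-28, -430, 0], "rotation": [0, 0, 0], "claw": 10},
    {"travel": [-32, -480, 0], "rotation": [0, 0, 0], "claw": 10},
    {"travel": [-35, -520, 0], "rotation": [0, 0, 0], "claw": 10},
    {"travel": [-35, -537, 0], "rotation": [0, 0, 0], "claw": 10},
    {"travel": [-35, -537, 0], "rotation": [0, 0, 0], "claw": 10}
  ]
}}

```text
clock: 7.12
ee_pos: [0.5189, -0.2549, 0.3319]
tcp_rot: [0.499, -0.5, 0.501, -0.5]
force: [0.1, 1.0, -4.3]
grip_width: 0.291
```

{"api": "carry_out", "payload": {
  "plan": [
    {"travel": [0, 0, -20], "rotation": [0, 0, 0], "claw": 10},
    {"travel": [0, 0, -50], "rotation": [0, 0, 0], "claw": 10},
    {"travel": [0, 0, -80], "rotation": [0, 0, 0], "claw": 10},
    {"travel": [0, 0, -95], "rotation": [0, 0, 0], "claw": 10},
    {"travel": [0, 0, -100], "rotation": [0, 0, 0], "claw": 10},
    {"travel": [0, 0, -100], "rotation": [0, 0, 0], "claw": 10},
    {"travel": [0, 0, -100], "rotation": [0, 0, 0], "claw": 10},
    {"travel": [0, 0, -100], "rotation": [0, 0, 0], "claw": 10}
  ]
}}

```text
clock: 8.12
ee_pos: [0.5201, -0.2542, 0.2332]
tcp_rot: [0.501, -0.5, 0.499, -0.5]
force: [0.1, 0.6, -4.6]
grip_width: 0.288
```

```bash
python3 - <<'E'
from h import *
b=eyes.snapshot("side");a=eyes.snapshot("top");s=readout.read_state();print(s["clock"],s["ee_pos"],s["tcp_rot"],s["force"],s["grip_width"])
X=s["ee_pos"]; print([proj("side",X+[0,0,d]) for d in (-.03,-.103)],[proj("top",X+[0,0,d]) for d in (-.03,-.103)])
c=lambda im,x,y,w=100,h=75:cv2.resize(im[y:y+h,x:x+w],(400,300),interpolation=cv2.INTER_CUBIC)
cv2.imwrite("pics/c4.png",np.hstack([c(b,290,215),c(a,332,165)]))
E
```

```text
8.225 [ 0.51993513 -0.25411071  0.23282058] [ 0.50042856 -0.50002689  0.49949543 -0.50004868] [ 0.53861599  0.16714125 -3.31755137] 0.2889128758419088
[array([346.65681713, 237.96684278]), array([342.24739787, 267.39195737])] [array([399.56817015, 197.56370015]), array([390.33265827, 202.60573604])]
```

View pics/c4.png

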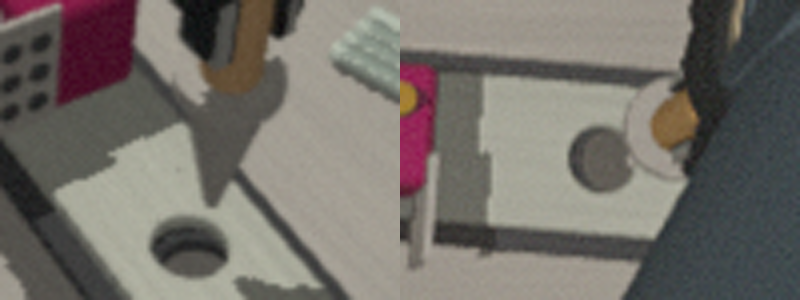

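The tip (side crop (213,206)) sits over the -y part of the carriage hole, in both views within about 2 mm of the plan. I'll descend in stages and watch the forces.

{"api": "carry_out", "payload": {
  "plan": [
    {"travel": [0, 0, -15], "rotation": [0, 0, 0], "claw": 10},
    {"travel": [0, 0, -30], "rotation": [0, 0, 0], "claw": 10},
    {"travel": [0, 0, -42], "rotation": [0, 0, 0], "claw": 10},
    {"travel": [0, 0, -46], "rotation": [0, 0, 0], "claw": 10},
    {"travel": [0, 0, -46], "rotation": [0, 0, 0], "claw": 10},
    {"travel": [0, 0, -46], "rotation": [0, 0, 0], "claw": 10}
  ]
}}

```text
clock: 8.98
ee_pos: [0.5201, -0.2542, 0.1868]
tcp_rot: [0.5, -0.5, 0.499, -0.5]
force: [-0.4, -0.9, -3.9]
grip_width: 0.285
```

{"api": "carry_out", "payload": {
  "plan": [
    {"travel": [0, 0, -4], "rotation": [0, 0, 0], "claw": 10},
    {"travel": [0, 0, -8], "rotation": [0, 0, 0], "claw": 10},
    {"travel": [0, 0, -12], "rotation": [0, 0, 0], "claw": 10},
    {"travel": [0, 0, -16], "rotation": [0, 0, 0], "claw": 10},
    {"travel": [0, 0, -16], "rotation": [0, 0, 0], "claw": 10},
    {"travel": [0, 0, -16], "rotation": [0, 0, 0], "claw": 10}
  ]
}}

```text
clock: 9.72
ee_pos: [0.5198, -0.254, 0.1704]
tcp_rot: [0.5, -0.5, 0.5, -0.5]
force: [0.0, 0.4, -3.2]
grip_width: 0.289
```

{"api": "carry_out", "payload": {
  "plan": [
    {"travel": [0, 0, -3], "rotation": [0, 0, 0], "claw": 10},
    {"travel": [0, 0, -6], "rotation": [0, 0, 0], "claw": 10},
    {"travel": [0, 0, -9], "rotation": [0, 0, 0], "claw": 10},
    {"travel": [0, 0, -12], "rotation": [0, 0, 0], "claw": 10},
    {"travel": [0, 0, -12], "rotation": [0, 0, 0], "claw": 10}
  ]
}}

```text
clock: 10.35
ee_pos: [0.52, -0.2529, 0.158]
tcp_rot: [0.501, -0.5, 0.5, -0.499]
force: [0.8, 3.1, -3.9]
grip_width: 0.287
```

{"api": "carry_out", "payload": {
  "plan": [
    {"travel": [0, 0, -3], "rotation": [0, 0, 0], "claw": 10},
    {"travel": [0, 0, -6], "rotation": [0, 0, 0], "claw": 10},
    {"travel": [0, 0, -9], "rotation": [0, 0, 0], "claw": 10},
    {"travel": [0, 0, -12], "rotation": [0, 0, 0], "claw": 10},
    {"travel": [0, 0, -12], "rotation": [0, 0, 0], "claw": 10}
  ]
}}

```text
clock: 10.98
ee_pos: [0.5203, -0.251, 0.1463]
tcp_rot: [0.502, -0.5, 0.501, -0.498]
force: [0.2, 7.5, 0.8]
grip_width: 0.288
```

{"api": "carry_out", "payload": {
  "plan": [
    {"travel": [0, -1, -2], "rotation": [0, 0, 0], "claw": 10},
    {"travel": [0, -2, -4], "rotation": [0, 0, 0], "claw": 10},
    {"travel": [0, -2, -6], "rotation": [0, 0, 0], "claw": 10},
    {"travel": [0, -2, -8], "rotation": [0, 0, 0], "claw": 10},
    {"travel": [0, -2, -8], "rotation": [0, 0, 0], "claw": 10}
  ]
}}

```text
clock: 11.6
ee_pos: [0.5199, -0.2524, 0.1379]
tcp_rot: [0.502, -0.5, 0.501, -0.497]
force: [0.6, 9.6, -0.3]
grip_width: 0.289
```

{"api": "carry_out", "payload": {
  "plan": [
    {"travel": [0, 0, -2], "rotation": [0, 0, 0], "claw": 10},
    {"travel": [0, 0, -4], "rotation": [0, 0, 0], "claw": 10},
    {"travel": [0, 0, -6], "rotation": [0, 0, 0], "claw": 10},
    {"travel": [0, 0, -6], "rotation": [0, 0, 0], "claw": 10}
  ]
}}

```text
clock: 12.1
ee_pos: [0.52, -0.2528, 0.1321]
tcp_rot: [0.502, -0.5, 0.501, -0.498]
force: [-1.2, 8.9, 0.7]
grip_width: 0.289
```

```bash
python3 - <<'E'
from h import *
b=eyes.snapshot("side");a=eyes.snapshot("top");s=readout.read_state();print(s["clock"],s["ee_pos"],s["tcp_rot"],s["force"],s["moment"])
c=lambda im,x,y,w=100,h=75:cv2.resize(im[y:y+h,x:x+w],(400,300),interpolation=cv2.INTER_CUBIC)
cv2.imwrite("pics/c5.png",np.hstack([c(b,290,235),c(a,332,165)]))
E
```

```text
12.2 [ 0.51992568 -0.2528119   0.1320629 ] [ 0.50165972 -0.49970649  0.50089171 -0.4977333 ] [0.22413029 8.72440884 0.13261606] [ 2.13150308 -0.03299903  0.01607859]
```

View pics/c5.png

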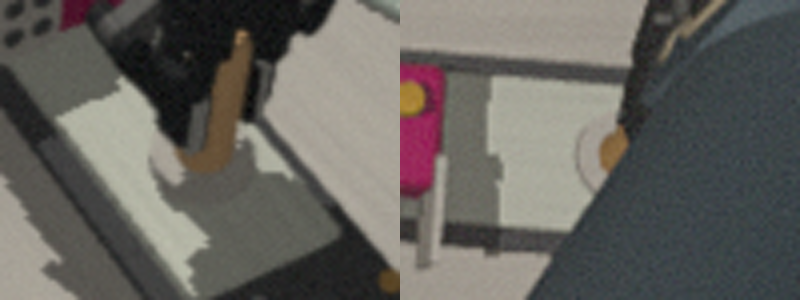

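The flange is a few mm above the carriage plate and lateral force is only the carriage drag. Pressing on home.

{"api": "carry_out", "payload": {
  "plan": [
    {"travel": [0, 0, -2], "rotation": [0, 0, 0], "claw": 10},
    {"travel": [0, 0, -4], "rotation": [0, 0, 0], "claw": 10},
    {"travel": [0, 0, -5], "rotation": [0, 0, 0], "claw": 10},
    {"travel": [0, 0, -5], "rotation": [0, 0, 0], "claw": 10}
  ]
}}

```text
clock: 12.7
ee_pos: [0.5199, -0.2529, 0.1272]
tcp_rot: [0.502, -0.5, 0.501, -0.498]
force: [-0.3, 8.6, 1.4]
grip_width: 0.287
```

{"api": "carry_out", "payload": {
  "plan": [
    {"travel": [0, 0, -2], "rotation": [0, 0, 0], "claw": 10},
    {"travel": [0, 0, -4], "rotation": [0, 0, 0], "claw": 10},
    {"travel": [0, 0, -4], "rotation": [0, 0, 0], "claw": 10}
  ]
}}

```text
clock: 13.08
ee_pos: [0.5199, -0.2533, 0.1241]
tcp_rot: [0.502, -0.5, 0.501, -0.498]
force: [-2.1, 9.7, 6.7]
grip_width: 0.29
```

{"api": "carry_out", "payload": {
  "plan": [
    {"travel": [0, 0, -2], "rotation": [0, 0, 0], "claw": 10},
    {"travel": [0, 0, -4], "rotation": [0, 0, 0], "claw": 10},
    {"travel": [0, 0, -4], "rotation": [0, 0, 0], "claw": 10}
  ]
}}

```text
clock: 13.45
ee_pos: [0.5198, -0.2559, 0.1238]
tcp_rot: [0.501, -0.499, 0.5, -0.499]
force: [-9.0, 10.1, 30.1]
grip_width: 0.287
```

Hard stop at TCP z 0.1238, which matches the flange on 0.096. I'll unload, release and withdraw.

{"api": "carry_out", "payload": {
  "plan": [
    {"travel": [0, 1, 3], "rotation": [0, 0, 0], "claw": 10},
    {"travel": [0, 2, 5], "rotation": [0, 0, 0], "claw": 10},
    {"travel": [0, 2, 5], "rotation": [0, 0, 0], "claw": 85},
    {"travel": [0, 2, 5], "rotation": [0, 0, 0], "claw": 85},
    {"travel": [0, 2, 5], "rotation": [0, 0, 0], "claw": 85},
    {"travel": [0, 2, 5], "rotation": [0, 0, 0], "claw": 85},
    {"travel": [0, 2, 5], "rotation": [0, 0, 0], "claw": 85},
    {"travel": [0, 2, 5], "rotation": [0, 0, 0], "claw": 85}
  ]
}}

```text
clock: 14.45
ee_pos: [0.5197, -0.2539, 0.1243]
tcp_rot: [0.5, -0.5, 0.5, -0.5]
force: [-0.3, 0.8, 1.4]
grip_width: 0.996
```

{"api": "carry_out", "payload": {
  "plan": [
    {"travel": [0, 0, 15], "rotation": [0, 0, 0], "claw": 85},
    {"travel": [0, 0, 45], "rotation": [0, 0, 0], "claw": 85},
    {"travel": [0, 0, 90], "rotation": [0, 0, 0], "claw": 85},
    {"travel": [0, 0, 140], "rotation": [0, 0, 0], "claw": 85},
    {"travel": [0, 0, 190], "rotation": [0, 0, 0], "claw": 85},
    {"travel": [0, 50, 210], "rotation": [0, 0, 0], "claw": 85},
    {"travel": [0, 100, 210], "rotation": [0, 0, 0], "claw": 85},
    {"travel": [0, 150, 210], "rotation": [0, 0, 0], "claw": 85},
    {"travel": [0, 200, 210], "rotation": [0, 0, 0], "claw": 85},
    {"travel": [0, 230, 210], "rotation": [0, 0, 0], "claw": 85},
    {"travel": [0, 230, 210], "rotation": [0, 0, 0], "claw": 85}
  ]
}}

```text
clock: 15.82
ee_pos: [0.5198, -0.0212, 0.3351]
tcp_rot: [0.502, -0.501, 0.498, -0.498]
force: [0.9, -0.5, -0.7]
grip_width: 0.995
```

```bash
python3 - <<'E'
from h import *
b=eyes.snapshot("side");a=eyes.snapshot("top");s=readout.read_state();print(s["clock"],s["ee_pos"],s["force"],s["grip_width"])
c=lambda im,x,y,w=80,h=60:cv2.resize(im[y:y+h,x:x+w],(400,300),interpolation=cv2.INTER_CUBIC)
cv2.imwrite("pics/c6.png",np.hstack([c(b,298,230),c(a,342,175)]))
E
```

```text
15.925 [ 0.5197192  -0.02481669  0.33512666] [-0.33212535 -0.68093356 -0.16249363] 0.9983849498411342
```

View pics/c6.png

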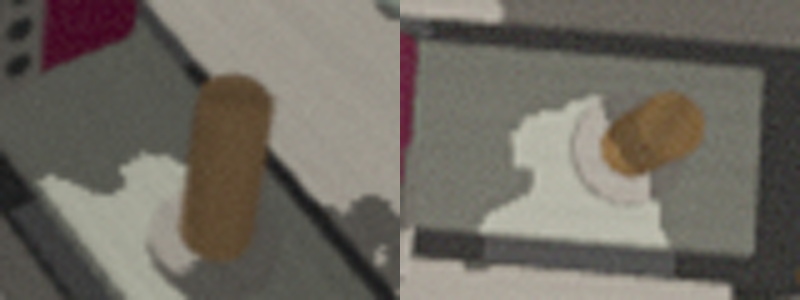

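```bash
python3 - <<'E'
from h import *
f=lambda x,y,ox,oy:np.array([(x+.5)/5-.5+ox,(y+.5)/5-.5+oy])
S=f(237,105,298,230);T=f(275,120,342,175)
print("handle top",tri("side",S,"top",T),onz("side",S,.174),onz("top",T,.174))
F=f(222,150,342,175);print("flange",onz("top",F,.104))
for n,p in (("c-y,+x",(363,68)),("c-y,-x",(353,256))): print(n,onz("top",f(*p,342,175),.096))
E
```

```text
handle top [ 0.52078997 -0.25521391  0.1733434 ] [ 0.51928635 -0.25530264  0.174     ] [ 0.52193666 -0.25577008  0.174     ]
flange [ 0.51910867 -0.25124975  0.104     ]
c-y,+x [ 0.55421592 -0.31133903  0.096     ]
c-y,-x [ 0.47707064 -0.30509533  0.096     ]
```

```bash
python3 -c "
from station import job
print(job.sign_off())"
```

```text
the job is handed in; nothing more can be done
None
```

I took the plain-handled drift from the rack's +y end hole and pushed it straight down over the bed hole. Its taper drew the carriage into line until the flange seated. I then unloaded, released and backed away, and handed the job in at about 16 s. No verdict was reported.

**Last checks**
- **Seating:** There was a hard stop at about 30 N, with the tool at z = 0.124, where a seated flange should be. The handle top then triangulated to z = 0.173 (0.174 expected).
- **Carriage:** Its end edge moved about 7.3 mm of the 8–10 mm slip. That leaves roughly 1–3 mm, within the 5 mm allowed.
- **Drift position and lean:** The axis is about 2 mm from the estimated bed hole, with a lean of at most 0.06 rad.
- **Hands off:** The gripper is open, clear of everything, and reads near-zero force.

**What disagreed:** The two cameras differed by about 2–3 mm in x on the handle top, close to their stated calibration error. I did not measure the bed hole directly. I took it as 9 mm back from the carriage hole, the middle of the stated slip; rough readings of the bed's ends put it 4–9 mm further towards -y. I discounted those readings, and the drift went in without jamming. I could not see step 1 (tip in the carriage hole while it was still out of line). I infer it from lateral force appearing only once the tip was about 40 mm below the carriage top.

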